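Check standard into the colour meter

TASK

Ready the colour meter for its check reading: take the square glass check standard by its two ground (frosted) sides, keeping fingers off its clear faces, stand it in the meter's square well with its clear faces across the light path (front to rear), and press it down gently until it is fully home on the seat. Then shut the meter's light-shield lid, leaving the vial, the jar, the beaker and the spatula where they are.

Things in the scene. Friction and masses are not known exactly. Their poses are not given: they have to be found in the camera images.
- check_centre (a point): Centre of the check standard, 38 mm above its underside: a loose upright block of amber glass with a grey cap, 25 x 25 mm, 75 mm tall, 0.07 to 0.15 kg. z up; x (either way round) goes squarely through its two clear polished faces; the two ground sides, frosted whitish, face +y and -y. Grip it along y.
- check_cap (a point): Middle of the flat top of the standard's cap, 73 mm above its underside, axes as the standard. The square cap is 16 mm tall, flush with the 57 mm of glass below. A raised black rib on it, 2 mm high, 9 mm wide and 23 mm long, runs along x, the way the clear faces look.
- check_windows: The two clear faces of the standard: its +x and -x glass sides, from the underside to 57 mm up. Origin under the centre of the standard, axes as the standard. Fingers must keep off them.
- meter: Colour meter, a fixed white bench instrument 235 mm deep (x), 160 mm wide. Origin on the table under the centre of its square well, x to the rear; display at the front. Deck round the well 75 mm above the table, from 50 mm in front of the well centre to 44 mm behind, 80 mm to each side; rear housing behind it 58 mm high, to 115 mm. Light path along x: black bar marks before and behind the mouth.
- well_mouth (a point): Centre of the square well at deck level, axes as the meter. The well is 26.6 mm square with walls along the meter's x and y; a black collar, bevelled inward at 45 degrees and up to 5 mm above the deck, leads in from about 4 mm outside the walls. The standard takes harm if pressed on its seat with more than 30 N, or jammed in the meter with more than 50 N.
- roller (a point): A sprung steel roller in the well's +y wall, 22 mm below the deck, sticking 2.5 mm into the well. It presses the cell against the -y wall: from there on, sliding down takes a push of 2 to 6 N, much the same all the way; the cell does not sink by itself. The seat, a rubber-padded stop deep in the well, is set anywhere from 36 to 54 mm below the deck, unmeasured; it gives 1 mm per 4 N, 3 mm at most.
- lid (a joint): Angle of the light-shield lid in rad: 0 shut flat on the deck, up to 1.8 wide open (it starts open, at 1.6 to 1.8). A black domed cover, hollow below, 74 mm long, 60 mm wide, 45 mm high outside, hinged behind the well; stiff hinge, stays where it is left (about 1 N at its far end to move it).
- lid_hinge (a point): Middle of the lid's hinge line, which runs along the meter's y; 40 mm behind the well centre and 79 mm above the table, axes as the meter. When shut the lid reaches from here 74 mm forward (-x) and 45 mm up.
- lid_top (a point): Point on the middle of the lid's flat outer top face, 58 mm from the hinge line along the lid and 45 mm off it (the lid's height); its z axis is the outward normal of that face (up when shut, to the rear when open).
- vial_centre (a point): Round sample vial with a black cap, loose, 27 mm across and 66 mm tall, stands on the board; its centre 33 mm up. Leave alone.
- honey_centre (a point): Small round jar with a steel lid, loose, 52 mm across and 70 mm tall, stands on the board; centre 35 mm up. Leave alone.
- board: Green plastic chopping board, fixed, 250 x 250 x 12 mm, origin under its centre; the standard, the vial and the jar stand on it.
- beaker: Open steel beaker, loose, 72 mm across, 85 mm tall, on the table; origin under its centre. Leave alone.
- palette_knife: Spatula lying on the table, loose, 260 mm long along its x. Leave alone.

How it is judged:
By the outcome, as a careful person would: the job done as asked, in the order asked, and still so for the second after the job is handed in, with the robot touching nothing.
It also fails if it takes over 58 s, if anything falls off the work surface, if the arm or the gripper's body presses on something with over 40 N, if the wrist force passes 120 N, or if a joint passes its speed limit or range.

ROBOT

A 6-joint arm with a two-finger parallel gripper is mounted at the origin on the work surface. World frame = base frame: x ahead of the robot, y to its left, z up, the work surface at z = 0. Lengths are in mm, angles in degrees, forces in N, time in s.
With the tool pointing down it reaches from about 300 to 850 mm from the base axis. Payload 4.2 kg.
Tool frame: the origin (TCP) lies on the centre line of the jaws, within the pads' length; the fingertips stand 8 mm ahead of it and the grasp point (between the pads) lies 11 mm behind it; z points along the fingers, y is the line along which they close (so a half turn about z gives the same grasp; the last joint's range is limited). The gripper opens to 91 mm and grips with 3 to 60 N. Pads are 32 mm wide; open, the fingers measure 118 mm over their backs; the gripper's body (76 mm by 178 mm) begins 60 mm behind the grasp point.
Start: joints at [68.354, 18.312, 89.639, -0, 72.044, -1.146], TCP at [201.376, 538.6, 221.976] pointing down, gripper open.
Joint ranges: [-177.97, 177.97], [-48.28, 115.42], [12.27, 149.76], [-77.06, 257.06], [2.81, 150.46], [-146.56, 146.56]. Speed limits (degrees/s): [147.25, 147.25, 180, 180, 180, 180].

INTERFACE

Orientations are given as [roll, pitch, yaw] about the fixed x, y, z axes, in that order (R = Rz(yaw) Ry(pitch) Rx(roll)).
In Python, from workcell import telemetry, eyes, ticket gives the robot as it stands. The module is installed in compiled form; this text tells all that it offers.
- The arm moves only by the shell command python3 -m crank 'ROWS' [OPENING] [FORCE]. ROWS is JSON, a list of rows, each an object of numbers: "dx", "dy", "dz": the shift along the world's x, y, z normalised to -1 to 1, where 1 is 80 cm; "yaw": the turn about the world's z normalised to -1 to 1, where 1 is 5 degrees. A call has 1 to 10 rows; each row shifts and turns the commanded pose from where the row before left it; what a row does not reach is not made up. A row lasts 1/8 s, in which the tool goes at most 62.5 mm and 10.7 degrees, less where a joint would pass 70% of its speed; a pose out of reach is approached as far as the arm can. A call with a number of a shift or a turn outside -1 to 1 is refused whole. A call with a gripper value outside its range is refused whole. OPENING is the opening, from 0 (shut) to 1 (fully open), set as the call begins (- or left out, the last holds). The fingers move at their own pace and stop on an object; FORCE is the grip in N (left out, the last holds). Time passes only in rows, so rows that do not move let the fingers close. It gives the time, the measured TCP pose, the force, the opening and the grip force at its end, in the units of the state.
- telemetry.state(): the state, without advancing time (a new reading comes with each control period).
- eyes.grab_frame(name): name is "scene" or "side" or "wrist"; returns the picture (480x640x3 uint8, red, green, blue); there is no depth.
- eyes.calibration(name): a dict with "camera_matrix" (3x3 intrinsics, pixels), "world_from_camera" (4x4, takes a point from camera to world coordinates). Camera axes: x right, y down, z forward; pixel columns grow to the right and rows downward; lengths in mm; the calibration is good to about 2 mm. A picture is of the moment at which its call begins: read the wrist's pose just before it. calibration takes no time and is no camera call; for the wrist camera it gives the pose at the moment of the call.
- ticket.job_done(): hands the job in; it is judged then, once.
The state is a dict: "time_s": time; "qpos": joint angles; "qvel": joint speeds; "effort": joint torques, N m; "ee_pos": TCP position; "ee_rot": TCP orientation; "force": force on the tool from outside, world axes, zero at the start; "torque": the same for the moment, N m; "gripper_width": finger opening in mm; "gripper_force": force on a finger pad.
Only numpy, scipy, OpenCV 4.12 (cv2) and the standard library are available. Lean on these libraries where they do the work, as an engineer would, in place of code of your own. Each camera call takes 0.05 s, during which the arm holds its last target. There are 200 camera calls.

## Working session

There is one attempt and no reset: what is moved stays moved. The work goes in short steps, Python scripts to look and compute and a shell command to move; the robot and the scene stay as the last step left them, time stands still between calls to the robot, and variables do not carry over. Pictures are saved under pics/ and viewed, at most 10 in all, crops included, and the job is handed in when it is done.

```bash
mkdir -p pics
cat > h.py <<'E'
import numpy as np, cv2
from workcell import telemetry, eyes, ticket
def grab(n,fn=None):
    c=eyes.calibration(n); im=eyes.grab_frame(n)
    if fn: cv2.imwrite('pics/'+fn+'.png',im[:,:,::-1])
    return im,np.array(c['camera_matrix']),np.array(c['world_from_camera'])
def ray(K,T,u,v):
    d=T[:3,:3]@np.linalg.inv(K)@np.array([u,v,1.]); return T[:3,3],d
def onz(K,T,u,v,z):
    o,d=ray(K,T,u,v); return o+d*(z-o[2])/d[2]
def proj(K,T,p):
    q=K@(T[:3,:3].T@(np.array(p)-T[:3,3])); return q[:2]/q[2]
E
python3 - <<'E'
from h import *
for n in('scene','side','wrist'):
    im,K,T=grab(n,n); print(n,K.round(1).tolist(),T.round(3).tolist()); np.savez(n,K=K,T=T)
print(telemetry.state())
E
```

```text
scene [[521.7, 0.0, 321.2], [0.0, 521.7, 239.2], [0.0, 0.0, 1.0]] [[-0.843, 0.282, -0.457, 1050.303], [0.537, 0.48, -0.694, 954.728], [0.024, -0.83, -0.557, 838.748], [0.0, 0.0, 0.0, 1.0]]
side [[453.7, 0.0, 320.4], [0.0, 453.7, 238.5], [0.0, 0.0, 1.0]] [[0.977, -0.144, 0.157, 286.747], [-0.213, -0.663, 0.717, -741.066], [0.001, -0.734, -0.679, 815.195], [0.0, 0.0, 0.0, 1.0]]
wrist [[392.5, 0.0, 318.9], [0.0, 392.5, 240.1], [0.0, 0.0, 1.0]] [[0.349, 0.911, 0.22, 140.115], [0.937, -0.339, -0.084, 561.273], [-0.002, 0.235, -0.972, 384.621], [0.0, 0.0, 0.0, 1.0]]
{'time_s': 0.15, 'qpos': array([ 6.83531273e+01,  1.83419219e+01,  8.96880933e+01, -1.54964955e-03,
        7.20438063e+01, -1.14830254e+00]), 'qvel': array([-0.0828065 , -0.04610956, -0.18840838, -0.05443215,  0.05853666,
        0.06351029]), 'effort': array([-2.61087109e-05, -4.12775266e+01, -2.32157761e+01,  7.27375620e-02,
        4.33174416e-02, -1.05137231e-04]), 'ee_pos': array([201.25545947, 538.2529983 , 221.34178867]), 'ee_rot': array([-1.79926164e+02, -6.14885306e-06,  1.59501909e+02]), 'force': array([ 0.87306662, -0.32984056, -0.01613283]), 'torque': array([ 0.04076617,  0.06150493, -0.01660494]), 'gripper_force': 0.0, 'gripper_width': 91.77162928033437}
```

View pics/scene.png

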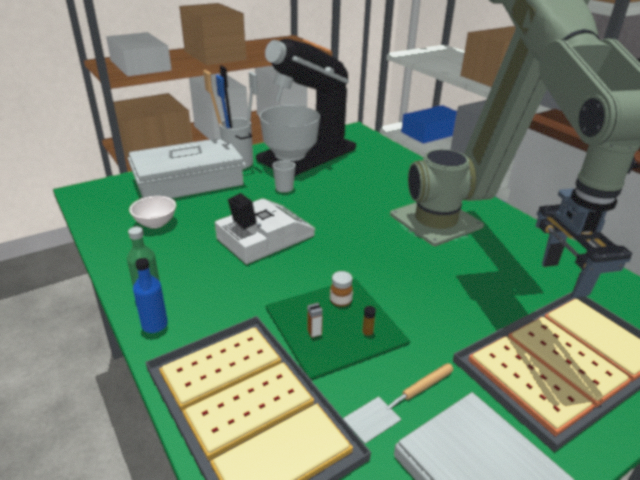

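View pics/side.png

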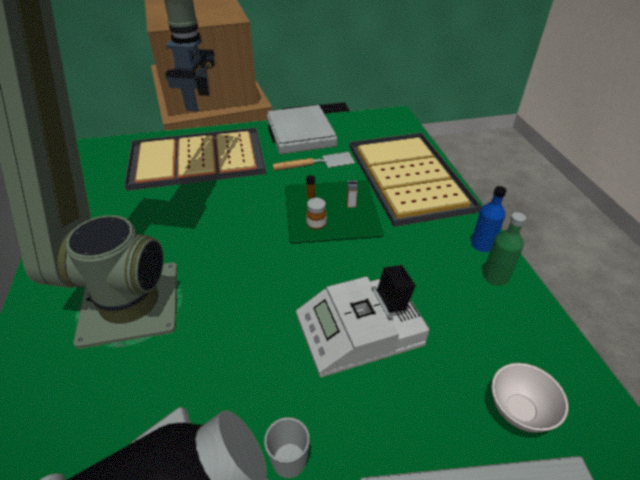

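Scene: standard at (315,321), vial (369,321), jar (341,289), meter well near (265,215), open lid (241,209). Side: standard (352,193), vial (311,187), jar (316,212), well (362,309), lid (396,289).

Run:
```python
from h import *
D={n:np.load(n+'.npz') for n in('scene','side')}
def tri(a,b):
    A=[];B=[]
    o1,d1=ray(D['scene']['K'],D['scene']['T'],*a);o2,d2=ray(D['side']['K'],D['side']['T'],*b)
    s=np.linalg.lstsq(np.c_[d1,-d2],o2-o1,rcond=None)[0]
    p,q=o1+s[0]*d1,o2+s[1]*d2; return ((p+q)/2).round(),np.linalg.norm(p-q).round(1)
print('std',onz(*[D['side'][k] for k in'KT'],352,182,87).round(),onz(*[D['scene'][k] for k in'KT'],314,307,87).round(),tri((314,307),(352,182)))
print('well',onz(*[D['side'][k] for k in'KT'],362,309,78).round(),onz(*[D['scene'][k] for k in'KT'],265,215,78).round())
print('jar',tri((342,276),(317,202)),'vial',tri((370,310),(311,178)),'lid',tri((241,208),(396,289)))
for n,s in (('scene',(200,180,220,180)),('side',(280,160,170,220))):
    im=cv2.imread(f'pics/{n}.png');x,y,w,h=s
    cv2.imwrite(f'pics/{n}_c.png',cv2.resize(im[y:y+h,x:x+w],None,fx=2.6,fy=2.6,interpolation=2))
```

```text
std [588. 232.  87.] [588. 233.  87.] (array([588., 233.,  87.]), np.float64(0.1))
well [ 495. -188.   78.] [ 496. -175.   78.]
jar (array([475., 171.,  85.]), np.float64(4.8)) vial (array([483., 293.,  75.]), np.float64(4.9)) lid (array([ 564., -183.,  117.]), np.float64(2.1))
```

View pics/scene_c.png

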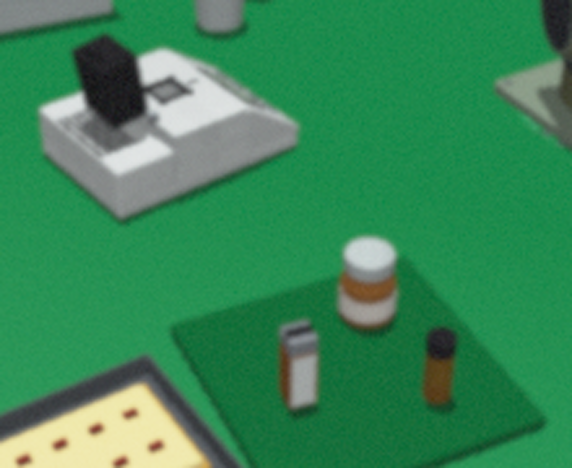

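The crop confirms it: the well mouth is at scene (264.6,214.6), and the standard shows one frosted white side and an amber clear side, with the rib on top. I'll move above the standard for a wrist view.

```bash
python3 -m crank '[{"dx":0.06,"dy":-0.0475},{"dx":0.06,"dy":-0.0475},{"dx":0.06,"dy":-0.0475},{"dx":0.06,"dy":-0.0475},{"dx":0.06,"dy":-0.0475},{"dx":0.06,"dy":-0.0475},{"dx":0.06,"dy":-0.0475},{"dx":0.06,"dy":-0.0475},{},{}]' 1 10
python3 - <<'E'
from h import *
im,K,T=grab('wrist','w1'); np.savez('w1',K=K,T=T); s=telemetry.state(); print(s['ee_pos'],s['ee_rot'],proj(K,T,(588,233,85)))
E
```

```text
[201.27090418 538.31899651 221.44772927] [-1.79938414e+02 -9.04129720e-04  1.59499238e+02] [177.19874228 662.47729518]validation failed for argument at $[0]...
```

View pics/w1.png

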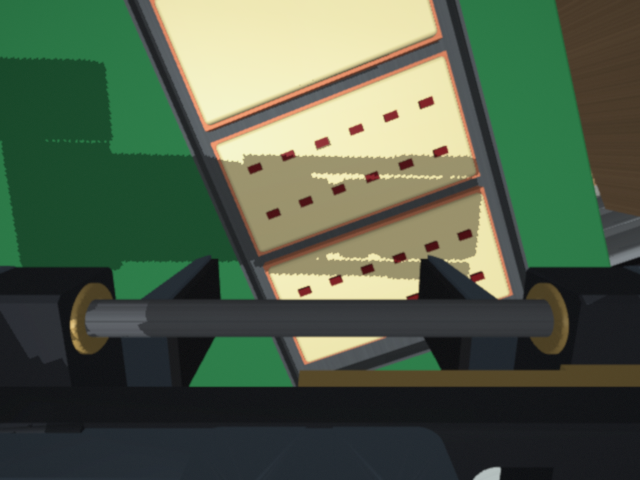

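The move was refused, so rows probably need every key. The wrist view also shows that whatever should be seen must lie about 65 mm along tool +x from the TCP (upper half of the image), so I'll stand off accordingly.

```bash
python3 -m crank '[{"dx":0.062,"dy":-0.0456,"dz":0,"yaw":0},{"dx":0.062,"dy":-0.0456,"dz":0,"yaw":0},{"dx":0.062,"dy":-0.0456,"dz":0,"yaw":0},{"dx":0.062,"dy":-0.0456,"dz":0,"yaw":0},{"dx":0.062,"dy":-0.0456,"dz":0,"yaw":0},{"dx":0.062,"dy":-0.0456,"dz":0,"yaw":0},{"dx":0.062,"dy":-0.0456,"dz":0,"yaw":0},{"dx":0.062,"dy":-0.0456,"dz":0,"yaw":0},{"dx":0.062,"dy":-0.0456,"dz":0,"yaw":0},{"dx":0,"dy":0,"dz":0,"yaw":0}]' 1 10
python3 - <<'E'
from h import *
im,K,T=grab('wrist','w2'); np.savez('w2',K=K,T=T); s=telemetry.state(); print(s['ee_pos'],s['ee_rot'],proj(K,T,(588,233,85)))
E
```

```text
time_s: 1.45
ee_pos: [650.6, 206.9, 220.5]
ee_rot: [-179.9, 0.0, 159.2]
force: [-0.2, 1.1, 0.1]
gripper_width: 91.7
gripper_force: 0.0
[648.69868393 208.70278524 220.73058013] [-1.79956743e+02 -8.82173922e-02  1.59321849e+02] [322.14357792 141.68108843]
```

View pics/w2.png

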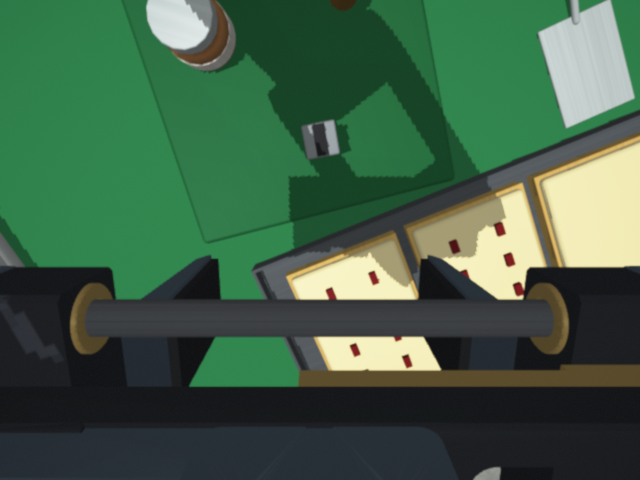

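The cap is at about (321,139), with the dark rib running from (318,125) to (322,155). I'll measure its centre and yaw from masks.

Run:
```python
from h import *
D=np.load('w2.npz');K,T=D['K'],D['T']
im=cv2.imread('pics/w2.png');x0,y0=292,112;c=im[y0:y0+56,x0:x0+60]
hsv=cv2.cvtColor(c,cv2.COLOR_BGR2HSV)
m=(hsv[...,1]<70).astype(np.uint8)
n,l,st,ce=cv2.connectedComponentsWithStats(m);i=1+st[1:,4].argmax();M=(l==i).astype(np.uint8)
cn=max(cv2.findContours(M,0,2)[0],key=cv2.contourArea);h=cv2.convexHull(cn)
r=cv2.minAreaRect(h);b=cv2.boxPoints(r)+[x0,y0];print('cap box',r,st[i])
P=np.array([onz(K,T,*p,85)for p in b]);print(P.round(1).tolist(),P.mean(0).round(1))
for a in range(4):
    e=P[(a+1)%4]-P[a];print('edge',np.linalg.norm(e).round(1),np.degrees(np.arctan2(e[1],e[0])).round(1))
g=cv2.cvtColor(c,cv2.COLOR_BGR2GRAY)
R=((g<60)&(cv2.erode(cv2.drawContours(M*0,[h],-1,1,-1),np.ones((3,3)))>0)).astype(np.uint8)
n,l,st,ce=cv2.connectedComponentsWithStats(R);i=1+st[1:,4].argmax();ys,xs=np.nonzero(l==i)
Q=np.array([onz(K,T,x+x0,y+y0,87)for x,y in zip(xs,ys)])[:,:2]
r=cv2.minAreaRect(Q.astype(np.float32));print('rib',r); print(cv2.boxPoints(r).round(1).tolist())
np.set_printoptions(linewidth=300)
print(g[5:55:2,5:55:2])
```

```text
cap box ((28.214767456054688, 27.050334930419922), (35.857704162597656, 34.351566314697266), 79.99201965332031) [   9    7   39   40 1207]
[[570.8, 222.3, 85.0], [575.7, 246.9, 85.0], [600.9, 242.5, 85.0], [596.0, 217.4, 85.0]] [585.9 232.3  85. ]
edge 25.1 78.9
edge 25.6 -9.8
edge 25.6 -100.9
edge 25.7 169.0
rib ((586.501708984375, 231.97007751464844), (8.193849563598633, 22.423622131347656), 77.0639877319336)
[[574.7000122070312, 230.5], [596.5, 225.5], [598.2999877929688, 233.5], [576.5, 238.5]]
[[ 51  51  51  51  51  52  50  51  51  51  51  52  52  52  51  51  50  50  50  51  51  52  56  72  89]
 [ 51  51  52  51  52  51  51  51  51  50  51  50  52  53  54  58  69  82  78  53  56  68  81  88  89]
 [ 52  51  51  52  52  52  51  50  53  54  57  68  79  89 117 132 143 154 135  62  84  89  90  89  89]
 [ 53  51  51  52  53  54  62  73  75  87  95  92  84  88 162 167 167 166 150  71  78  87  80  89  88]
 [ 50  51  57  72  81 101 140 131  65  55  54  52  52  63 152 167 166 166 155  87  60  57  54  73  59]
 [ 52  52  73  94  96 115 169 136  55  51  51  52  52  53 129 167 166 166 160 100
[... 1279 characters left out ...]
  90  94  94  95  92  45  25  24  25  34  52 123 153 145 134 120  76  59  73  84]
 [ 92  93  92  91  68  85  94  94  94  93  59  37  44  51  57  67  83  88  74  61  56  51  70  87  91]
 [ 92  92  93  92  78  79  91  89  86  81  68  60  61  57  53  52  51  51  51  51  51  51  53  67  85]
 [ 93  93  92  92  91  84  71  62  56  53  51  50  51  50  51  52  51  49  50  50  51  51  51  52  73]
 [ 92  92  91  91  92  90  74  51  51  50  51  51  52  51  50  50  51  50  51  51  50  50  51  51  60]
 [ 92  92  92  93  92  91  87  54  51  51  51  51  50  51  50  50  51  49  50  52  52  50  51  51  53]
 [ 93  93  92  92  92  92  91  75  65  51  52  51  50  50  50  51  51  50  51  51  50  51  50  50  50]]
```

Centre is about (586,232), cap edges measure 25 mm, and the standard's x axis is at about -11°, so tool yaw should be 169°. Cap top is at z=85. I'll grip with the tips 12 mm below that, TCP z ≈ 81, so they clear the collar even if the seat is at its deepest.

```bash
python3 -m crank '[{"dx":-0.039,"dy":0.0147,"dz":0,"yaw":0.97},{"dx":-0.039,"dy":0.0147,"dz":0,"yaw":0.97},{"dx":0,"dy":0,"dz":-0.045,"yaw":0},{"dx":0,"dy":0,"dz":-0.045,"yaw":0},{"dx":0,"dy":0,"dz":-0.045,"yaw":0},{"dx":0,"dy":0,"dz":0,"yaw":0},{"dx":0,"dy":0,"dz":0,"yaw":0},{"dx":0,"dy":0,"dz":0,"yaw":0}]' 1 10
python3 -c "
from h import *
s=telemetry.state();print(s['ee_pos'],s['ee_rot'])
for n in('scene','side'):
  im,K,T=grab(n,n+'2')
"
```

```text
time_s: 2.5
ee_pos: [586.2, 234.5, 116.1]
ee_rot: [179.9, 0.2, 169.2]
force: [-0.7, 0.8, 0.2]
gripper_width: 91.1
gripper_force: 0.0
[586.24372116 234.46731082 116.05010571] [1.79883521e+02 1.73550591e-01 1.69219127e+02]
```

```bash
python3 -m crank '[{"dx":0,"dy":-0.0025,"dz":-0.022,"yaw":0},{"dx":0,"dy":0,"dz":-0.022,"yaw":0},{"dx":0,"dy":0,"dz":0,"yaw":0},{"dx":0,"dy":0,"dz":0,"yaw":0}]' 1 10
python3 -m crank '[{"dx":0,"dy":0,"dz":0,"yaw":0},{"dx":0,"dy":0,"dz":0,"yaw":0},{"dx":0,"dy":0,"dz":0,"yaw":0},{"dx":0,"dy":0,"dz":0,"yaw":0},{"dx":0,"dy":0,"dz":0,"yaw":0},{"dx":0,"dy":0,"dz":0,"yaw":0}]' 0.2 25
```

```text
time_s: 3.1
ee_pos: [585.7, 231.9, 79.1]
ee_rot: [180.0, 0.0, 169.2]
force: [0.1, -0.3, 0.0]
gripper_width: 91.1
gripper_force: 0.0
time_s: 3.85
ee_pos: [585.4, 231.8, 78.8]
ee_rot: [180.0, 0.0, 169.2]
force: [-0.3, 0.2, 0.3]
gripper_width: 34.2
gripper_force: 0.0
```

```bash
python3 -m crank '[{"dx":0,"dy":0,"dz":0.002,"yaw":0},{"dx":0,"dy":0,"dz":0,"yaw":0},{"dx":0,"dy":0,"dz":0,"yaw":0},{"dx":0,"dy":0,"dz":0,"yaw":0},{"dx":0,"dy":0,"dz":0,"yaw":0}]' 0.2 25
```

```text
time_s: 4.47
ee_pos: [585.3, 231.8, 80.3]
ee_rot: [180.0, -0.0, 169.2]
force: [0.8, 0.5, -0.9]
gripper_width: 24.6
gripper_force: 25.0
```

Gripped at width 24.6, force 25 N. I'll lift and carry it to a stand-off from which the wrist camera sees the well.

```bash
python3 -m crank '[{"dx":0,"dy":0,"dz":0.04,"yaw":0},{"dx":0,"dy":0,"dz":0.07,"yaw":0},{"dx":0,"dy":0,"dz":0.07,"yaw":0},{"dx":0,"dy":0,"dz":0.045,"yaw":0},{"dx":0,"dy":0,"dz":0,"yaw":0}]'
python3 -m crank '[{"dx":-0.0047,"dy":-0.06,"dz":0,"yaw":0},{"dx":-0.0047,"dy":-0.076,"dz":0,"yaw":0},{"dx":-0.0047,"dy":-0.076,"dz":0,"yaw":0},{"dx":-0.0047,"dy":-0.076,"dz":0,"yaw":0},{"dx":-0.0047,"dy":-0.076,"dz":0,"yaw":0},{"dx":-0.0047,"dy":-0.076,"dz":0,"yaw":0},{"dx":-0.0047,"dy":-0.06,"dz":0,"yaw":0},{"dx":0,"dy":-0.032,"dz":0,"yaw":0},{"dx":0,"dy":0,"dz":0,"yaw":0},{"dx":0,"dy":0,"dz":0,"yaw":0}]'
python3 - <<'E'
from h import *
im,K,T=grab('wrist','w3'); np.savez('w3',K=K,T=T); s=telemetry.state(); print(s['ee_pos'],s['ee_rot'],proj(K,T,(495,-182,77)))
E
```

```text
time_s: 5.1
ee_pos: [586.8, 232.3, 264.0]
ee_rot: [179.8, 0.4, 169.2]
force: [0.1, -0.4, -0.6]
gripper_width: 24.8
gripper_force: 25.0
time_s: 6.35
ee_pos: [558.6, -193.0, 259.0]
ee_rot: [179.9, -0.1, 169.2]
force: [0.6, 0.9, 0.1]
gripper_width: 24.8
gripper_force: 25.0
[ 558.75258435 -192.69170921  259.41804308] [ 1.79948458e+02 -1.05754978e-01  1.69251821e+02] [317.54724353 146.73050177]
```

View pics/w3.png

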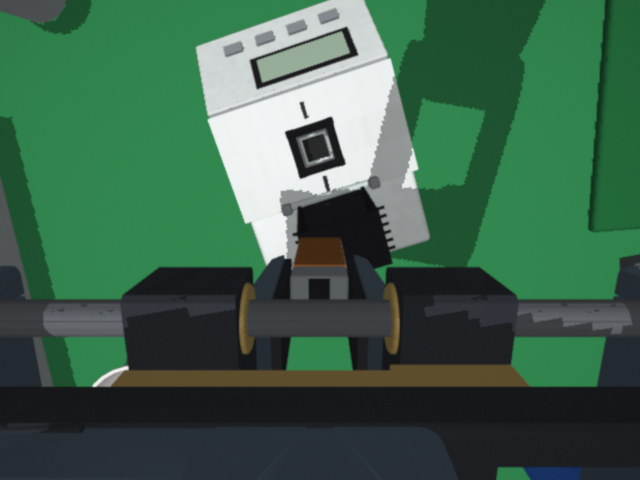

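The well collar is centred near (315,147), with bar marks at (304,109) and (326,182). The held standard sits square in the fingers, its clear face toward the camera. Now I'll measure the well centre and the meter's yaw.

Run:
```python
from h import *
D=np.load('w3.npz');K,T=D['K'],D['T']
g=cv2.imread('pics/w3.png',0)
m=(g<80).astype(np.uint8)
n,l,st,ce=cv2.connectedComponentsWithStats(m)
def pw(pts,z): return np.array([onz(K,T,*p,z) for p in pts])
for i in range(1,n):
    x,y,w,h,a=st[i]
    if 280<ce[i][0]<350 and 90<ce[i][1]<200 and a>25:
        c=max(cv2.findContours((l==i).astype(np.uint8),0,1)[0],key=cv2.contourArea)
        z=79 if a>600 else 75
        W=pw(c[:,0,:],z)[:,:2].astype(np.float32); r=cv2.minAreaRect(W); print(a,st[i][:4],'centroid',onz(K,T,*ce[i],z).round(1),[np.round(v,1) for v in r])
# deck outline: white component
hsv=cv2.cvtColor(cv2.imread('pics/w3.png'),cv2.COLOR_BGR2HSV)
w=(hsv[...,1]<40)&(hsv[...,2]>200)
for s in cv2.HoughLinesP(cv2.Canny(g,60,150)[:260],1,np.pi/360,35,minLineLength=35,maxLineGap=5)[:,0]:
    if 190<s[0]<430:
        P=pw([s[:2],s[2:]],75);d=P[1]-P[0];print(s,np.linalg.norm(d).round(),np.degrees(np.arctan2(d[1],d[0])).round(1))
s=telemetry.state();print(s['ee_pos'])
```

```text
34 [301 103   6  15] centroid [ 463.2 -188.1   75. ] [array([ 463.2, -188.1]), array([12. ,  1.8]), np.float64(6.3)]
1305 [286 117  59  61] centroid [ 494.8 -184.2   79. ] [array([ 495.4, -184.1]), array([40.4, 40.5]), np.float64(6.6)]
492 [302 134  27  28] centroid [ 495.2 -183.9   75. ] [array([ 495.4, -183.9]), array([18.6, 18.9]), np.float64(7.1)]
31 [324 177   5  14] centroid [ 527.  -180.5   75. ] [array([ 527.3, -180.6]), array([11.9,  1.9]), np.float64(3.6)]
[208 115 386  56] 156.0 96.5
[207 119 390  58] 160.0 96.6
[196  46 301   9] 90.0 96.8
[250  62 341  31] 78.0 96.6
[250  59 347  27] 83.0 96.1
[390  59 418 168] 92.0 7.0
[262  82 349  53] 75.0 96.5
[259  88 357  55] 85.0 96.7
[221 157 245 223] 61.0 6.7
[366 190 394  71] 100.0 157.5
[196  47 211 132] 67.0 -4.0
[413 171 429 239] 64.0 5.6
[316 194 367 179] 47.0 95.6
[364   0 387  55] 45.0 15.5
[404 181 412 145] 31.0 159.4
[360 183 388 224] 45.0 24.7
[425  99 484 111] 51.0 68.5
[302 207 369 186] 62.0 96.7
[300 237 340 237] 36.0 79.2
[333 124 344 164] 35.0 5.7
[378 207 391 259] 50.0 5.1
[285 131 300 178] 42.0 6.5
[422  40 426   0] 29.0 166.5
[286 131 331 116] 40.0 97.0
[237  32 327   0] 76.0 97.0
[370 176 385 112] 55.0 157.6
[413 136 421  99] 30.0 159.7
[301 178 345 164] 40.0 96.7
[418 189 429 236] 44.0 5.6
[263  96 378  58] 100.0 96.4
[251 222 263 257] 34.0 5.8
[ 558.75258435 -192.69170921  259.41804308]
```

Well centre is (495.3, -184.0) with the meter at yaw 6.6°; the bars, collar and deck edges agree. Next I'll turn by +17.4°, centre over the well and come down close above it.

```bash
python3 -m crank '[{"dx":-0.02,"dy":0.0027,"dz":0,"yaw":0.87},{"dx":-0.02,"dy":0.0027,"dz":0,"yaw":0.87},{"dx":-0.02,"dy":0.0027,"dz":0,"yaw":0.87},{"dx":-0.0201,"dy":0.0027,"dz":0,"yaw":0.87},{"dx":0,"dy":0,"dz":-0.05,"yaw":0},{"dx":0,"dy":0,"dz":-0.05,"yaw":0},{"dx":0,"dy":0,"dz":-0.019,"yaw":0},{"dx":0,"dy":0,"dz":0,"yaw":0},{"dx":0,"dy":0,"dz":0,"yaw":0},{"dx":0,"dy":0,"dz":0,"yaw":0}]'
python3 - <<'E'
from h import *
s=telemetry.state();print(s['ee_pos'],s['ee_rot'])
D=np.load('w3.npz');print('pred TCP+4 px in w3',proj(D['K'],D['T'],(558.75,-192.7,263.4)))
out=[]
for n in('scene','side'):
    im,K,T=grab(n,n+'3');u,v=proj(K,T,(495,-184,110)).astype(int);print(n,u,v)
    c=im[v-50:v+50,u-50:u+50];out.append(cv2.resize(c,(400,400),interpolation=2))
im,K,T=grab('wrist','w4')
cv2.imwrite('pics/chk.png',np.hstack(out)[:,:,::-1])
E
```

```text
time_s: 7.65
ee_pos: [495.9, -185.4, 166.6]
ee_rot: [-179.9, 0.1, -173.4]
force: [0.2, -0.8, -1.6]
gripper_width: 24.7
gripper_force: 25.0
[ 495.88700363 -185.4162314   166.57561583] [-1.79927911e+02  1.46547336e-01 -1.73392847e+02]
pred TCP+4 px in w3 [319.76828564 300.71036704]
scene 263 203
side 362 297
```

View pics/chk.png

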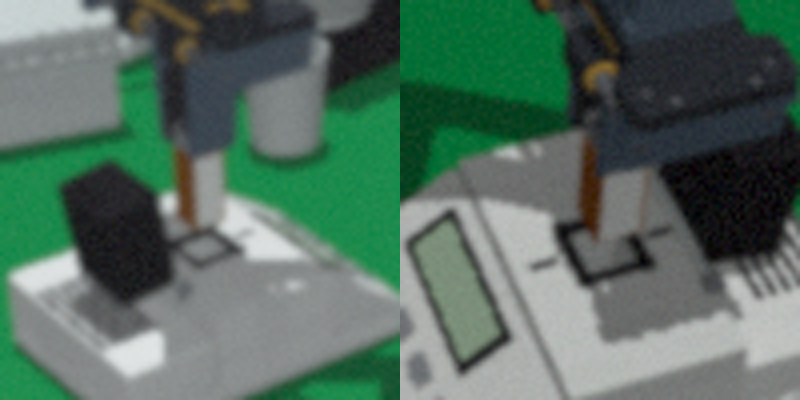

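The standard hangs upright above the well, squared to the mouth in both views, with the amber clear face toward the front. I'll trim about 1 mm and go down gently.

```bash
python3 -m crank '[{"dx":-0.0015,"dy":0.0015,"dz":0,"yaw":0},{"dx":0,"dy":0,"dz":-0.01,"yaw":0},{"dx":0,"dy":0,"dz":-0.01,"yaw":0},{"dx":0,"dy":0,"dz":0,"yaw":0},{"dx":0,"dy":0,"dz":0,"yaw":0}]'
python3 -m crank '[{"dx":0,"dy":0,"dz":-0.004,"yaw":0},{"dx":0,"dy":0,"dz":-0.004,"yaw":0},{"dx":0,"dy":0,"dz":0,"yaw":0},{"dx":0,"dy":0,"dz":0,"yaw":0}]'
```

```text
time_s: 8.43
ee_pos: [493.8, -184.0, 149.0]
ee_rot: [180.0, -0.0, -173.4]
force: [-0.1, -0.1, -0.2]
gripper_width: 24.8
gripper_force: 25.0
time_s: 8.93
ee_pos: [493.8, -184.0, 142.8]
ee_rot: [180.0, 0.0, -173.4]
force: [-0.9, -0.5, -0.6]
gripper_width: 24.8
gripper_force: 25.0
```

```bash
python3 -m crank '[{"dx":0.001,"dy":0,"dz":-0.005,"yaw":0},{"dx":0,"dy":0,"dz":0,"yaw":0},{"dx":0,"dy":0,"dz":0,"yaw":0}]'
python3 -m crank '[{"dx":0,"dy":0,"dz":-0.005,"yaw":0},{"dx":0,"dy":0,"dz":-0.005,"yaw":0},{"dx":0,"dy":0,"dz":0,"yaw":0},{"dx":0,"dy":0,"dz":0,"yaw":0}]'
```

```text
time_s: 9.3
ee_pos: [494.6, -184.0, 138.7]
ee_rot: [180.0, -0.0, -173.4]
force: [0.8, 0.0, -1.3]
gripper_width: 25.0
gripper_force: 25.0
time_s: 9.8
ee_pos: [494.6, -184.0, 130.7]
ee_rot: [180.0, -0.0, -173.4]
force: [-0.2, 0.4, -1.6]
gripper_width: 24.7
gripper_force: 25.0
```

```bash
for i in 1; do python3 -m crank '[{"dx":0,"dy":0,"dz":-0.005,"yaw":0},{"dx":0,"dy":0,"dz":0,"yaw":0},{"dx":0,"dy":0,"dz":0,"yaw":0}]'; done
python3 -m crank '[{"dx":0,"dy":0,"dz":-0.004,"yaw":0},{"dx":0,"dy":0,"dz":0,"yaw":0},{"dx":0,"dy":0,"dz":0,"yaw":0}]'
python3 -m crank '[{"dx":0,"dy":0,"dz":-0.0025,"yaw":0},{"dx":0,"dy":0,"dz":-0.0025,"yaw":0},{"dx":0,"dy":0,"dz":0,"yaw":0}]'
```

```text
time_s: 10.18
ee_pos: [494.6, -183.9, 126.7]
ee_rot: [180.0, -0.0, -173.4]
force: [-0.4, 0.1, -1.1]
gripper_width: 24.9
gripper_force: 25.0
time_s: 10.55
ee_pos: [495.0, -184.5, 123.8]
ee_rot: [-179.9, 0.1, -173.4]
force: [-0.6, -1.7, 0.2]
gripper_width: 24.9
gripper_force: 25.0
time_s: 10.92
ee_pos: [495.2, -184.8, 120.0]
ee_rot: [-179.9, 0.1, -173.4]
force: [0.2, -3.9, 1.6]
gripper_width: 24.9
gripper_force: 25.0
```

The roller is engaged at about 23 mm depth. I'll continue in small steps, watching for the seat.

```bash
python3 -m crank '[{"dx":0,"dy":-0.0005,"dz":-0.0025,"yaw":0},{"dx":0,"dy":0,"dz":-0.0025,"yaw":0},{"dx":0,"dy":0,"dz":0,"yaw":0}]'
python3 -m crank '[{"dx":0,"dy":0,"dz":-0.0025,"yaw":0},{"dx":0,"dy":0,"dz":-0.0025,"yaw":0},{"dx":0,"dy":0,"dz":0,"yaw":0}]'
python3 -m crank '[{"dx":0,"dy":0,"dz":-0.0025,"yaw":0},{"dx":0,"dy":0,"dz":0,"yaw":0},{"dx":0,"dy":0,"dz":0,"yaw":0}]'
```

```text
time_s: 11.3
ee_pos: [494.9, -184.7, 115.2]
ee_rot: [-180.0, 0.0, -173.4]
force: [1.4, -4.7, -1.1]
gripper_width: 24.5
gripper_force: 25.0
time_s: 11.68
ee_pos: [494.6, -184.6, 111.3]
ee_rot: [-180.0, -0.0, -173.4]
force: [0.9, -4.3, -0.2]
gripper_width: 24.9
gripper_force: 25.0
time_s: 12.05
ee_pos: [494.6, -184.6, 109.3]
ee_rot: [-180.0, -0.0, -173.4]
force: [1.1, -5.7, 0.6]
gripper_width: 24.9
gripper_force: 25.0
```

```bash
python3 -m crank '[{"dx":0,"dy":0,"dz":-0.0025,"yaw":0},{"dx":0,"dy":0,"dz":0,"yaw":0}]'
python3 -m crank '[{"dx":0,"dy":0,"dz":-0.0025,"yaw":0},{"dx":0,"dy":0,"dz":0,"yaw":0}]'
python3 -m crank '[{"dx":0,"dy":0,"dz":-0.0025,"yaw":0},{"dx":0,"dy":0,"dz":0,"yaw":0}]'
```

```text
time_s: 12.3
ee_pos: [494.6, -184.6, 107.3]
ee_rot: [-180.0, -0.0, -173.4]
force: [1.7, -4.8, 0.6]
gripper_width: 25.0
gripper_force: 25.0
time_s: 12.55
ee_pos: [494.6, -184.6, 105.3]
ee_rot: [-180.0, -0.0, -173.4]
force: [1.2, -5.0, 0.6]
gripper_width: 24.7
gripper_force: 25.0
time_s: 12.8
ee_pos: [494.6, -184.6, 103.3]
ee_rot: [-180.0, -0.0, -173.4]
force: [0.7, -5.6, 0.1]
gripper_width: 24.7
gripper_force: 25.0
```

Run:
```python
from h import *
im,K,T=grab('side','side5');u,v=proj(K,T,(495,-184,95)).astype(int)
im2,K,T=grab('scene','scene5');a,b=proj(K,T,(495,-184,95)).astype(int)
cv2.imwrite('pics/chk5.png',np.hstack([cv2.resize(i[q-35:q+35,p-35:p+35],(400,400),interpolation=2) for i,p,q in((im2,a,b),(im,u,v))])[:,:,::-1])
```

```text
(no output)
```

View pics/chk5.png

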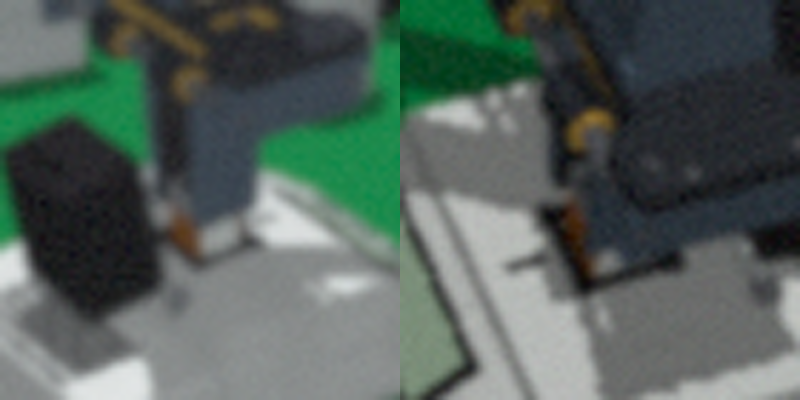

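Both views show it well into the well, tips still about 20 mm above the deck. Continuing down.

```bash
python3 -m crank '[{"dx":0,"dy":0,"dz":-0.0025,"yaw":0},{"dx":0,"dy":0,"dz":0,"yaw":0}]'
python3 -m crank '[{"dx":0,"dy":0,"dz":-0.0025,"yaw":0},{"dx":0,"dy":0,"dz":0,"yaw":0}]'
python3 -m crank '[{"dx":0,"dy":0,"dz":-0.0025,"yaw":0},{"dx":0,"dy":0,"dz":0,"yaw":0}]'
```

```text
time_s: 13.15
ee_pos: [494.5, -184.5, 101.3]
ee_rot: [-180.0, -0.0, -173.4]
force: [0.6, -4.4, 0.9]
gripper_width: 24.9
gripper_force: 25.0
time_s: 13.4
ee_pos: [494.7, -184.5, 99.6]
ee_rot: [-180.0, 0.0, -173.4]
force: [0.5, -5.0, 2.2]
gripper_width: 24.5
gripper_force: 25.0
time_s: 13.65
ee_pos: [494.8, -184.6, 98.3]
ee_rot: [-180.0, 0.0, -173.4]
force: [-0.2, -4.3, 6.8]
gripper_width: 25.1
gripper_force: 25.0
```

The upward force is rising (0.6, 2.2, then 6.8 N), so the seat is at about 43–44 mm depth. A bit further to confirm it.

```bash
python3 -m crank '[{"dx":0,"dy":0,"dz":-0.0015,"yaw":0},{"dx":0,"dy":0,"dz":0,"yaw":0}]'
python3 -m crank '[{"dx":0,"dy":0,"dz":-0.0015,"yaw":0},{"dx":0,"dy":0,"dz":0,"yaw":0},{"dx":0,"dy":0,"dz":0,"yaw":0}]'
```

```text
time_s: 13.9
ee_pos: [494.8, -184.6, 97.8]
ee_rot: [-180.0, 0.1, -173.4]
force: [-1.4, -4.0, 11.9]
gripper_width: 24.5
gripper_force: 25.0
time_s: 14.28
ee_pos: [494.9, -184.6, 97.6]
ee_rot: [-179.9, 0.1, -173.4]
force: [-2.2, -3.7, 18.1]
gripper_width: 24.6
gripper_force: 25.0
```

It bottoms out at about 18 N with 3 mm of seat travel used. Release, rise clear, and check.

```bash
python3 -m crank '[{"dx":0,"dy":0,"dz":0,"yaw":0},{"dx":0,"dy":0,"dz":0,"yaw":0},{"dx":0,"dy":0,"dz":0,"yaw":0},{"dx":0,"dy":0,"dz":0,"yaw":0},{"dx":0,"dy":0,"dz":0,"yaw":0},{"dx":0,"dy":0,"dz":0,"yaw":0}]' 0.65
python3 -m crank '[{"dx":0,"dy":0,"dz":0.04,"yaw":0},{"dx":0,"dy":0,"dz":0.07,"yaw":0},{"dx":0,"dy":0,"dz":0.07,"yaw":0},{"dx":0,"dy":0,"dz":0.05,"yaw":0},{"dx":0,"dy":0,"dz":0,"yaw":0}]'
```

```text
time_s: 15.02
ee_pos: [494.5, -184.3, 95.1]
ee_rot: [180.0, -0.0, -173.4]
force: [-0.4, -0.3, 0.1]
gripper_width: 59.3
gripper_force: 0.0
time_s: 15.65
ee_pos: [496.1, -185.0, 282.8]
ee_rot: [-179.8, 0.4, -173.4]
force: [0.8, -1.2, -1.1]
gripper_width: 59.3
gripper_force: 0.0
```

Released with no lateral load. Next: move high behind the lid with fingers closing, and look at the seated standard from there.

```bash
python3 -m crank '[{"dx":0.054,"dy":0.0065,"dz":0,"yaw":0},{"dx":0.054,"dy":0.0065,"dz":0,"yaw":0},{"dx":0.054,"dy":0.0065,"dz":0,"yaw":0},{"dx":0,"dy":0,"dz":0,"yaw":0},{"dx":0,"dy":0,"dz":0,"yaw":0},{"dx":0,"dy":0,"dz":0,"yaw":0}]' 0 20
python3 - <<'E'
from h import *
im,K,T=grab('wrist','w6');s=telemetry.state();print(s['ee_pos'],proj(K,T,(495.3,-184,104)),proj(K,T,(535,-179.4,79)),proj(K,T,(495.3,-184,75)))
E
```

```text
time_s: 16.4
ee_pos: [623.0, -168.9, 279.1]
ee_rot: [180.0, -0.0, -173.4]
force: [-0.1, 0.1, -0.2]
gripper_width: 2.4
gripper_force: 0.0
[ 623.16915372 -168.95915183  279.42017879] [318.84595037  64.06970753] [318.85414747 118.31923943] [318.8544108   70.77456254]
```

View pics/w6.png

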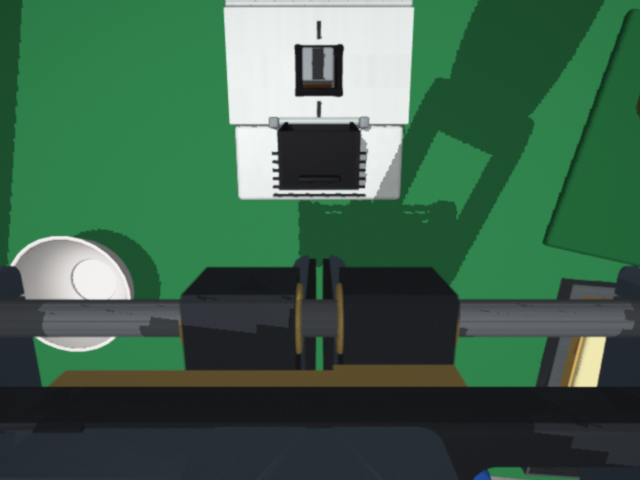

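The standard stands square in the well, its cap at (318,64) exactly as predicted for a 104 mm top, rib along the light path. The lid is open at (319,158). I'll descend behind it and swing it over along the arc.

```bash
python3 -m crank '[{"dx":0.003,"dy":0,"dz":-0.0547,"yaw":0},{"dx":0,"dy":0,"dz":-0.0547,"yaw":0},{"dx":0,"dy":0,"dz":-0.0547,"yaw":0},{"dx":0,"dy":0,"dz":0,"yaw":0},{"dx":0,"dy":0,"dz":0,"yaw":0}]'
python3 -m crank '[{"dx":-0.0142,"dy":-0.0017,"dz":0,"yaw":0},{"dx":-0.0142,"dy":-0.0017,"dz":0,"yaw":0},{"dx":-0.0142,"dy":-0.0017,"dz":0,"yaw":0},{"dx":0,"dy":0,"dz":0,"yaw":0}]'
python3 -m crank '[{"dx":-0.0123,"dy":-0.0014,"dz":0.006,"yaw":0},{"dx":-0.0123,"dy":-0.0014,"dz":0.0056,"yaw":0},{"dx":-0.0135,"dy":-0.0016,"dz":0.003,"yaw":0},{"dx":-0.0135,"dy":-0.0016,"dz":0.001,"yaw":0},{"dx":0,"dy":0,"dz":0,"yaw":0}]'
```

```text
time_s: 17.08
ee_pos: [627.4, -169.2, 150.1]
ee_rot: [-179.9, 0.2, -173.4]
force: [0.7, -0.3, 0.0]
gripper_width: 0.2
gripper_force: 0.0
time_s: 17.58
ee_pos: [591.5, -173.1, 148.7]
ee_rot: [-180.0, 0.0, -173.4]
force: [1.3, -0.1, -0.4]
gripper_width: 0.3
gripper_force: 0.2
time_s: 18.2
ee_pos: [549.7, -177.6, 160.2]
ee_rot: [180.0, -0.1, -173.4]
force: [0.4, 0.4, -0.7]
gripper_width: 0.4
gripper_force: 0.0
```

```bash
python3 -m crank '[{"dx":-0.0133,"dy":-0.0015,"dz":-0.001,"yaw":0},{"dx":-0.0133,"dy":-0.0015,"dz":-0.0034,"yaw":0},{"dx":-0.0123,"dy":-0.0015,"dz":-0.005,"yaw":0},{"dx":-0.0118,"dy":-0.0014,"dz":-0.0071,"yaw":0},{"dx":0,"dy":0,"dz":0,"yaw":0}]'
python3 -m crank '[{"dx":-0.0105,"dy":-0.0012,"dz":-0.008,"yaw":0},{"dx":-0.009,"dy":-0.001,"dz":-0.0095,"yaw":0},{"dx":0,"dy":0,"dz":0,"yaw":0},{"dx":0,"dy":0,"dz":0,"yaw":0}]'
```

```text
time_s: 18.82
ee_pos: [509.3, -182.3, 146.5]
ee_rot: [179.9, -0.1, -173.4]
force: [0.2, -0.1, -0.1]
gripper_width: 0.7
gripper_force: 0.0
time_s: 19.32
ee_pos: [494.8, -184.1, 132.9]
ee_rot: [180.0, -0.0, -173.4]
force: [1.1, 0.5, -0.2]
gripper_width: 0.7
gripper_force: 0.0
```

Now press down until the lid is firmly shut.

```bash
python3 -m crank '[{"dx":0,"dy":0,"dz":-0.002,"yaw":0},{"dx":0,"dy":0,"dz":0,"yaw":0}]'
python3 -m crank '[{"dx":0,"dy":0,"dz":-0.0015,"yaw":0},{"dx":0,"dy":0,"dz":0,"yaw":0}]'
python3 -m crank '[{"dx":0,"dy":0,"dz":-0.001,"yaw":0},{"dx":0,"dy":0,"dz":0,"yaw":0}]'
```

```text
time_s: 19.58
ee_pos: [495.0, -184.1, 132.2]
ee_rot: [-180.0, -0.0, -173.4]
force: [-1.5, 0.5, 5.0]
gripper_width: 0.2
gripper_force: 2.6
time_s: 19.82
ee_pos: [495.1, -184.1, 132.2]
ee_rot: [-180.0, 0.0, -173.4]
force: [-4.1, 1.3, 11.1]
gripper_width: 0.7
gripper_force: 5.9
time_s: 20.08
ee_pos: [495.1, -184.1, 132.1]
ee_rot: [-180.0, 0.0, -173.4]
force: [-5.0, 2.4, 16.7]
gripper_width: 0.4
gripper_force: 8.2
```

The lid stops hard at 132, exactly the shut height (124 + 8). Lift clear and check.

```bash
python3 -m crank '[{"dx":0,"dy":0,"dz":0.02,"yaw":0},{"dx":0,"dy":0,"dz":0.06,"yaw":0},{"dx":0,"dy":0,"dz":0.07,"yaw":0},{"dx":0,"dy":0,"dz":0.05,"yaw":0},{"dx":0,"dy":0,"dz":0,"yaw":0},{"dx":0,"dy":0,"dz":0,"yaw":0}]'
python3 - <<'E'
from h import *
im,K,T=grab('scene','sceneF');im2,K,T=grab('side','sideF')
cv2.imwrite('pics/fin.png',np.hstack([cv2.resize(im[160:400,200:420],(396,432)),cv2.resize(im2[140:380,260:440],(324,432))])[:,:,::-1])
E
```

```text
time_s: 20.82
ee_pos: [494.6, -183.8, 288.6]
ee_rot: [179.9, -0.1, -173.4]
force: [-0.8, -0.1, -0.7]
gripper_width: 0.7
gripper_force: 0.0
```

View pics/fin.png

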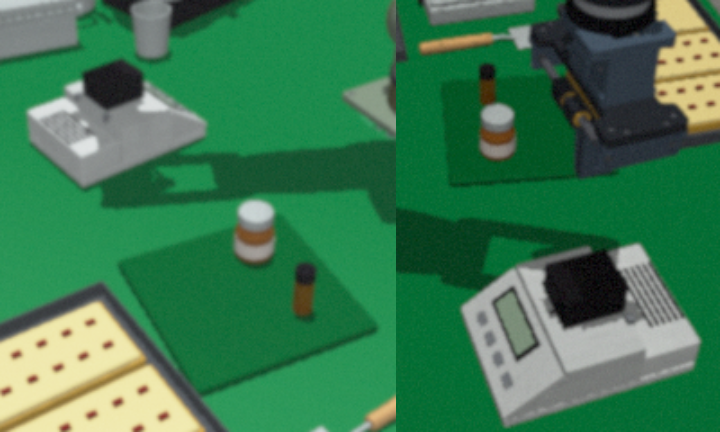

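The lid lies flat shut over the well, at (113,83) on the left and (588,287) on the right. The jar, vial, beaker and spatula look undisturbed, and the robot is clear.

```bash
python3 -c "
from workcell import ticket
print(ticket.job_done())"
```

```text
the job is handed in; nothing more can be done
None
```

The check standard is seated square in the well with its clear faces across the light path, the lid is shut, the vial, jar, beaker and spatula were left alone, and the job was handed in after about 21 s of robot time; no verdict came back.

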